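Cull the short tamping stick and clip it up for repair

TASK

Four wooden sand-tamping sticks stand in the dark block; one has broken off shorter than the others. Draw that short one out, lay it down on its side on the table and let go, then take it up again and press it down into the two forks of the repair clip until the sprung jaw snaps back over it, lying in both forks. Leave the full-length sticks standing in the block and do not disturb the brass dish, the flat brush or the brown rock.

Things in the scene. Friction and masses are not known exactly. Their poses are not given: they have to be found in the camera images.
- stick_block: dark wooden block, 50 (x) x 176 (y) x 50 mm high, fixed to the table; origin at the centre of its underside. On top a row of four square pockets along its y axis, at y = -63, -21, +21, +63 mm, each about 17 mm square and 40 mm deep (pocket floor 10 mm above the table). A stick stands in each pocket; which pocket holds the short one varies. The table before it, towards the robot, is clear.
- short_stick: the broken, short pale wooden stick to be culled: 14 x 14 mm square with chamfered edges, 108 mm long, about 35 g. Origin at the centre of its foot end, z axis along its length (up while it stands in the block), x and y axes normal to its side faces. In the block its top is 118 mm above the table.
- short_mid (a point): middle of the short stick, on its axis, 54 mm from either end; same axes as the stick
- stick_1: full-length stick, same section, 132 mm long (top 142 mm above the table in the block); origin at its foot, z along its length. Stays in the block.
- stick_2: full-length stick like stick_1. Stays in the block.
- stick_3: full-length stick like stick_1. Stays in the block.
- clip_stand: repair clip fixed to the table: wooden base 120 (x) x 80 (y) x 8 mm, origin at the centre of its underside. Two aluminium forks, 14 mm wide, at x = -37 and +37 mm; the 60 mm gap between is free for fingers down to 18 mm above the table. Cradle floors 44 mm above the table. At -y each fork has a fixed tine (inner face y = -11 mm, flared lip, top 73 mm up); at +y a finger of the sprung jaw.
- clip_seat (a point): where the middle of a seated stick lies: centre between the two forks, 51 mm above the table; axes as clip_stand (x along the seated stick, z up)
- clip_jaw (a joint): dark sprung jaw hinged along x, low on the +y side, a hooked finger at each fork (inner face y = +10 mm, top 89 mm above the table). 0 rad = shut, as it stands, catches 1.5 mm above a seated stick, reaching to y = 0; grows as it swings out to +y. Sloped noses let a stick pressed straight down push it aside by about 0.15 rad, with roughly 4 to 8 N in all; then it snaps back by itself.
- brass_dish: bystander: small round brass dish, 60 mm wide, 13 mm high; origin at the centre of its underside
- hake_brush: bystander: flat brush lying on the table, 82 x 37 x 9 mm; origin at the centre of its underside
- brown_rock: bystander: small brown rock, 30 x 60 x 24 mm; origin at the centre of its underside
Mind the look-alikes: they are no part of the job. Leave any turquoise look-alike of the short_stick alone.

How it is judged (in metres and radians):
On the way:
1. the short stick lies on its side on the table, let go and at rest (angle between short_mid's own z axis and vertical between 1.45 and 1.69 rad and height (world z) of short_mid below 0.025 m and contact force between the fingers and short_stick below 0.1 N and linear speed of short_stick below 0.02 m/s), for 0.2 s.
At the end, for the whole second after the job is handed in: The short stick lies in both forks, down on the cradle floors: its middle within 18 mm lengthwise, 6 mm sideways and 3 mm in height of the seat point, aligned within 0.08 rad, jaw shut (below 0.06 rad), at rest; the three full-length sticks still stand in the block (x of short_mid in the frame of clip_seat between -0.018 and 0.018 m and y of short_mid in the frame of clip_seat between -0.006 and 0.006 m and z of short_mid in the frame of clip_seat between -0.003 and 0.003 m and angle between the z axis of short_mid and the x axis of clip_seat, either way round below 0.08 rad and value of joint clip_jaw below 0.06 rad and linear speed of short_stick below 0.02 m/s and height (world z) of each of stick_1, stick_2, stick_3 below 0.02 m and angle between each of stick_1, stick_2, stick_3's own z axis and vertical below 0.2 rad); the robot touches nothing.
It fails at once if a full-length stick is pulled out of the block (distance of any of stick_1, stick_2, stick_3 from where it was at the start of the episode above 0.03 m).
It fails at once if the brass dish, the flat brush or the brown rock is moved more than 30 mm (distance of any of brass_dish, hake_brush, brown_rock from where it was at the start of the episode above 0.03 m).
It also fails if it takes over 54 s, if anything falls off the work surface, if the arm or the gripper's body presses on something with over 40 N, if the wrist force passes 120 N, or if a joint passes its speed limit or range.

ROBOT

A 6-joint arm with a two-finger parallel gripper is mounted at the origin on a cart in front of the work surface, level with it; the furniture and walls round the work are solid. World frame = base frame: x ahead of the robot, y to its left, z up, the work surface at z = 0. Lengths are in mm, angles in rad, forces in N, time in s.
With the tool pointing down it reaches from about 300 to 850 mm from the base axis. Payload 4.2 kg.
Tool frame: the origin (TCP) lies midway between the tips of the shut fingers; the grasp point (between the pads) lies 19 mm behind it; z points along the fingers, y is the direction in which the jaws open and shut (so a half turn about z gives the same grasp; the last joint's range is limited). The gripper opens to 91 mm and grips with 3 to 60 N. Pads are 32 mm wide; open, the fingers measure 118 mm over their backs; the gripper's body (76 mm by 178 mm) begins 60 mm behind the grasp point.
Start: joints at [1.143, 0.32, 1.565, -0, 1.257, -0.02], TCP at [228.044, 527.863, 213.976] pointing down, gripper open.
Joint ranges: [-3.11, 3.11], [-0.84, 2.01], [0.21, 2.61], [-1.34, 4.49], [0.05, 2.63], [-2.56, 2.56]. Speed limits (rad/s): [2.57, 2.57, 3.14, 3.14, 3.14, 3.14].

INTERFACE

Orientations are given as a rotation vector (axis times angle).
In Python, from bench import arm gives the robot as it stands.
- The arm moves only by the shell command python3 -m pendant 'ROWS' [OPENING] [FORCE]. ROWS is JSON, a list of rows, each a list of 4 numbers: the shift along the tool's x, y, z in cm, then the turn about the tool's z in rad. In form: [[tx, ty, tz, twist], ...]. A call has 1 to 20 rows; each row shifts and turns the pose as measured when the row begins, along the tool's axes as they then stand; what a row does not reach is not made up. A row lasts 1/12 s, in which the tool goes at most 41.7 mm and 7.16 degrees, less where a joint would pass 70% of its speed; a pose out of reach is approached as far as the arm can. A call is refused whole if a number of a shift passes 4.17 or a number of a turn 0.125, either way. A call with a gripper value outside its range is refused whole. OPENING is the opening, from 0 (shut) to 1 (fully open), set as the call begins (- or left out, the last holds). The fingers move at their own pace and stop on an object; FORCE is the grip in N (left out, the last holds). Time passes only in rows, so rows that do not move let the fingers close. It gives the time, the measured TCP pose, the force and the opening at its end, in the units of the state.
- arm.sense(): the state, without advancing time (a new reading comes with each control period).
- arm.capture(name): name is "scene" or "side" or "wrist"; returns a dict with "frame" (400x640x3 uint8, red, green, blue), "intrinsics" (3x3 intrinsics, pixels), "distortion" ([k1, k2, p1, p2, k3] as OpenCV has them; the pictures are not rectified), "pose" (4x4, takes a point from camera to world coordinates). Camera axes: x right, y down, z forward; pixel columns grow to the right and rows downward; lengths in mm; the calibration is good to about 2 mm. A picture is of the moment at which its call begins. There is no depth.
- arm.finish_job(): hands the job in, once; it reports no verdict.
Trained networks look in a picture, given as the dict that the camera call returned (one of the last four; its "shot" number tells which), for a name from the list of things; names that differ only in an ending like _2 or _b are one class to them, and where a whole thing is asked for, a point or a joint stands for the part that bears it (a point fixed in the world has none). Each returns a list of dicts, best first, with "score" (0 to 1); they miss things now and then, are a little off and sometimes report something else, mostly with a low value. They report only what shows in the picture. A call takes as long as a camera call. They do not tell look-alikes from the thing itself.
- arm.masks_of(picture, target): "region" (400x640 bool, what is visible of it) and "box" ([left, top, width, height] in pixels, round what is visible of it).
- arm.landmark_of(picture, target): "location" ([row, column] in pixels: a listed point, or the origin of a listed thing).
The state is a dict: "time_s": time; "qpos": joint angles; "qvel": joint speeds; "joint_torque": joint torques, N m; "ee_pos": TCP position; "orientation": TCP orientation; "wrist_force": force on the tool from outside, world axes, zero at the start; "moment": the same for the moment, N m; "finger_gap": finger opening in mm.
Only numpy, scipy, OpenCV 4.12 (cv2) and the standard library are available. Lean on these libraries where they do the work, as an engineer would, in place of code of your own. Each camera call takes 0.05 s, during which the arm holds its last target. There are 200 camera calls.

## Working session

There is one attempt and no reset: what is moved stays moved. The work goes in short steps, Python scripts to look and compute and a shell command to move; the robot and the scene stay as the last step left them, time stands still between calls to the robot, and variables do not carry over. Pictures are saved under pics/ and viewed, about 8 in all and at most 12, crops included, and the job is handed in when it is done.

```bash
ls; mkdir -p pics; cat > h.py <<'E'
import numpy as np, cv2
from bench import arm
from scipy.spatial.transform import Rotation as R
def ray(c,row,col):
    K=np.array(c["intrinsics"],float);D=np.array(c["distortion"],float);T=np.array(c["pose"],float)
    u=cv2.undistortPoints(np.array([[[col,row]]],float),K,D)[0,0]
    d=T[:3,:3]@np.array([u[0],u[1],1]);return T[:3,3],d/np.linalg.norm(d)
def atz(c,row,col,z):
    o,d=ray(c,row,col);return o+d*(z-o[2])/d[2]
def tri(rs):
    A=sum(np.eye(3)-np.outer(d,d) for o,d in rs);b=sum((np.eye(3)-np.outer(d,d))@o for o,d in rs)
    p=np.linalg.solve(A,b);return p,[float(np.linalg.norm(np.cross(p-o,d))) for o,d in rs]
def proj(c,p):
    T=np.linalg.inv(np.array(c["pose"],float))
    r,_=cv2.projectPoints(np.array(p,float).reshape(-1,3),cv2.Rodrigues(T[:3,:3])[0],T[:3,3],np.array(c["intrinsics"],float),np.array(c["distortion"],float));return r[:,0,::-1]
def save(c,n): cv2.imwrite(f"pics/{n}.png",c["frame"][:,:,::-1])
E
python3 - <<'E'
from h import *
np.set_printoptions(precision=1,suppress=True)
s=arm.sense();print(s)
ims=[]
for n in("scene","side"):
    c=arm.capture(n);ims.append(c["frame"]);print(n,c["pose"][:3,3])
    save(c,n)
    for t in("stick_block","short_stick","short_mid","stick_1","clip_stand","clip_seat","brass_dish","hake_brush","brown_rock"):
        print(t,[(round(l["score"],2),np.round(l["location"])) for l in arm.landmark_of(c,t)[:5]])
E
```

```text
pics
{'time_s': 0.0, 'qpos': array([ 1.1,  0.3,  1.6, -0. ,  1.3, -0. ]), 'qvel': array([ 0., -0., -0., -0., -0., -0.]), 'joint_torque': array([  0. , -41.2, -23.2,   0.1,   0. ,  -0. ]), 'ee_pos': array([227.8, 527.4, 213.1]), 'orientation': array([-0.6, -3.1,  0. ]), 'wrist_force': array([0.1, 0.9, 0.5]), 'moment': array([-0.,  0.,  0.]), 'finger_gap': 91.4342206794546}
scene [  104.2 -1184.6   696.6]
stick_block [(0.8, array([197., 306.]))]
short_stick [(0.74, array([221., 338.])), (0.61, array([278., 301.])), (0.55, array([186., 334.])), (0.46, array([196., 311.]))]
short_mid [(0.7, array([181., 311.])), (0.51, array([171., 335.])), (0.5, array([202., 338.]))]
stick_1 [(0.6, array([186., 293.]))]
clip_stand [(0.9, array([277., 301.])), (0.65, array([257., 300.])), (0.51, array([183., 243.]))]
clip_seat [(0.72, array([258., 298.]))]
brass_dish [(0.56, array([242., 395.]))]
hake_brush [(0.66, array([179., 242.]))]
brown_rock [(0.79, array([290., 398.]))]
side [501.9 684.2 500.2]
stick_block [(0.75, array([247., 306.]))]
short_stick [(0.6, array([249., 268.]))]
short_mid [(0.69, array([225., 269.])), (0.43, array([217., 310.])), (0.39, array([199., 300.])), (0.27, array([194., 282.]))]
stick_1 []
clip_stand [(0.88, array([195., 372.]))]
clip_seat [(0.86, array([178., 373.])), (0.23, array([195., 283.]))]
brass_dish [(0.53, array([193., 280.]))]
hake_brush [(0.63, array([307., 361.]))]
brown_rock [(0.49, array([173., 320.]))]
```

```bash
python3 -c "
import cv2,numpy as np
a=cv2.imread('pics/scene.png');b=cv2.imread('pics/side.png')
print(a.shape)"
```

```text
(400, 640, 3)
```

View pics/scene.png

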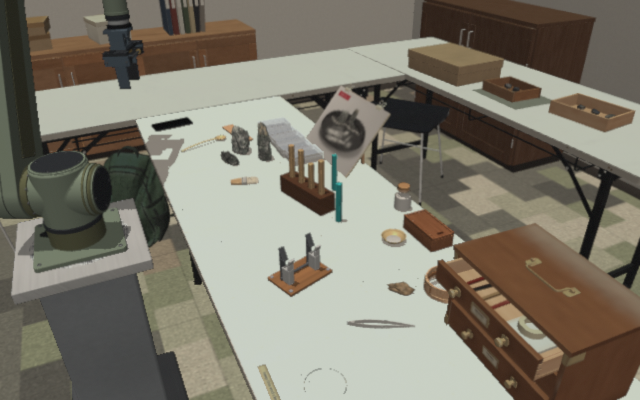

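View pics/side.png

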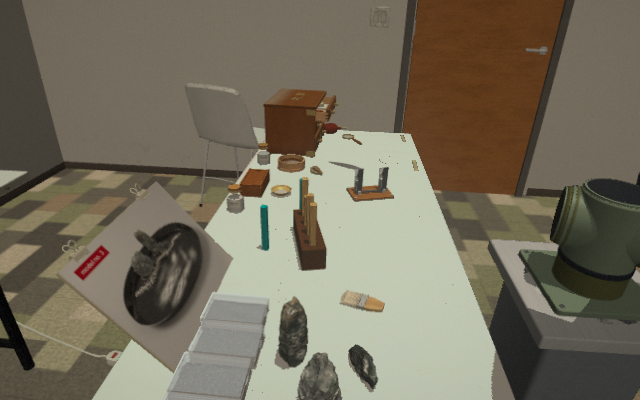

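The scene shows the block around (190,307) with four pale sticks. The clip is at (270,301), with turquoise look-alikes beside the block at (200,338) and (165,334). In the side view the block is at (240,308) and the clip at (185,372). Next I'll triangulate and zoom in.

```bash
python3 - <<'E'
from h import *
np.set_printoptions(precision=1,suppress=True)
a=arm.capture("scene");b=arm.capture("side")
for n,p,q in(("block",(197,306),(247,306)),("clip",(277,301),(195,372)),("seat",(258,298),(178,373)),("dish",(242,395),(193,280)),("brush",(182,243),(307,361)),("rock",(290,398),(173,320)),("turq_foot",(221,338),(249,268))):
    print(n,*tri([ray(a,*p),ray(b,*q)]),atz(a,*p,0),atz(b,*q,0))
ca=a["frame"][135:305,230:370];cb=b["frame"][150:290,245:415]
ca=cv2.resize(ca,(466,566),interpolation=3)[:, :];cb=cv2.resize(cb,None,fx=1.9,fy=1.9,interpolation=3)
w=np.zeros((566,466+cb.shape[1],3),np.uint8);w[:,:466]=ca;w[:cb.shape[0],466:]=cb
cv2.imwrite("pics/crop1.png",w[:,:,::-1]);print(w.shape)
E
```

```text
block [582.9 -59.4   3.2] [0.0382097635763807, 0.03820976357602778] [585.1 -54.1   0. ] [583.4 -64.2   0. ]
clip [ 429.5 -367.4   -3.5] [5.159123616490646, 5.159123616490531] [ 433.3 -371.     0. ] [ 425.3 -356.7   -0. ]
seat [ 427.9 -367.3   49.5] [1.658616385014673, 1.658616385014729] [ 454.6 -304.5    0. ] [ 418.1 -481.5    0. ]
dish [ 691.7 -341.2   -4.5] [0.09327029325570535, 0.09327029325577789] [ 687.8 -346.7    0. ] [ 690.1 -332.2    0. ]
brush [458.9 115.8  -3.7] [1.2844091241300806, 1.2844091241299709] [455.6 108.8   0. ] [460.4 119.6   0. ]
rock [ 592.6 -501.4    0.6] [4.697089558671739, 4.697089558672054] [ 598.7 -499.3    0. ] [ 588.3 -496.7    0. ]
turq_foot [ 668.8 -115.   -56.6] [16.0943434048506, 16.09434340485031] [ 608.3 -203.4    0. ] [666.7 -45.3   0. ]
(566, 789, 3)
```

View pics/crop1.png

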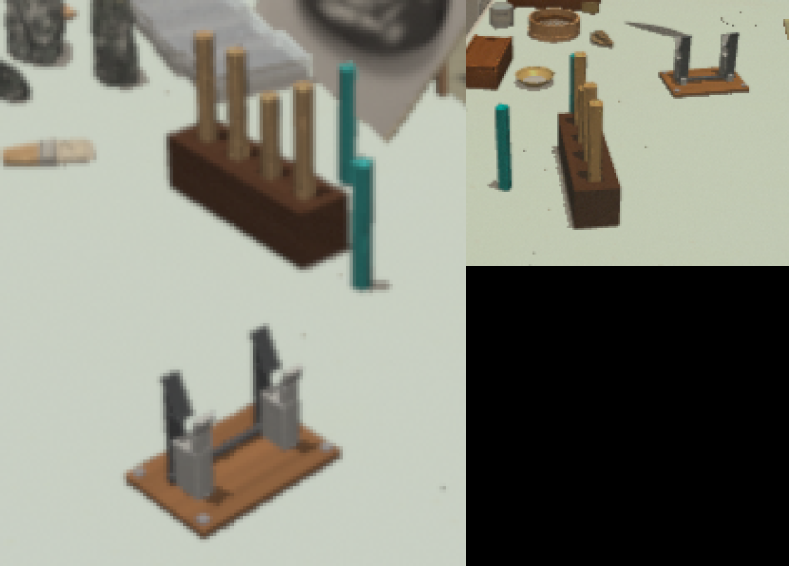

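The crop shows the short stick is third from the far (+y) end, at about scene (164,311). The jaw is on the back-left side of the clip. I'll get the axes from the stick tops, then move the wrist camera over.

```bash
python3 - <<'E'
from h import *
np.set_printoptions(precision=2,suppress=True)
a=arm.capture("scene");b=arm.capture("side");w=arm.capture("wrist")
for n,p,z in(("A",(145.5,291.6),142),("B",(150,300.9),142),("S",(163.8,311.1),118),("D",(161.1,321),142)):
    print(n,atz(a,*p,z))
# clip base corners scene crop
for x,y in((128,478),(204,538),(340,450)):
    print("corner",atz(a,135+y/3.33,230+x/3.33,8))
s=arm.sense();Rm=R.from_rotvec(s["orientation"]).as_matrix();print(Rm,s["ee_pos"])
print("wristcam in tool",Rm.T@(w["pose"][:3,3]-s["ee_pos"]),Rm.T@w["pose"][:3,:3])
E
```

```text
A [565.19 -12.45 142.  ]
B [575.92 -50.32 142.  ]
S [585.78 -92.28 118.  ]
D [ 594.36 -134.57  142.  ]
corner [ 364.58 -354.97    8.  ]
corner [ 386.38 -430.19    8.  ]
corner [ 500.15 -387.98    8.  ]
[[-0.92  0.4   0.  ]
 [ 0.4   0.92  0.  ]
 [-0.    0.   -1.  ]] [228.05 527.87 213.98]
wristcam in tool [  82.45    0.02 -169.38] [[ 0.   -0.96 -0.29]
 [ 1.    0.   -0.  ]
 [ 0.   -0.29  0.96]]
```

```bash
python3 -m pendant '[[0,0,-0.2,0.116],[0,0,-0.2,0.116],[0,0,-0.2,0.116],[0,0,-0.2,0.116],[0,0,-0.2,0.116],[0,0,-0.2,0.116],[0,0,-0.2,0.116],[0,0,-0.2,0.116],[-3.6,1.06,0,0],[-3.6,1.06,0,0],[-3.6,1.06,0,0],[-3.6,1.06,0,0],[-3.6,1.06,0,0],[-3.6,1.06,0,0],[-3.6,1.06,0,0],[-3.6,1.06,0,0],[-3.6,1.06,0,0],[-3.6,1.06,0,0]]' 1 && python3 -m pendant '[[-3.6,1.06,0,0],[-3.6,1.06,0,0],[-3.6,1.06,0,0],[-3.6,1.06,0,0],[-3.6,1.06,0,0],[-3.6,1.06,0,0],[-2,0,0,0],[0,0,0,0]]'
cat > look.py <<'E'
from h import *
np.set_printoptions(precision=3,suppress=True)
import sys
n=sys.argv[1]
s=arm.sense();M=R.from_rotvec(s["orientation"]).as_matrix()
print("t",s["time_s"],"tcp",s["ee_pos"],"xang",np.arctan2(M[1,0],M[0,0]),"tilt",M[2,2],"F",s["wrist_force"],"gap",s["finger_gap"],"q",s["qpos"])
w=arm.capture("wrist");save(w,n)
import pickle;pickle.dump({k:w[k] for k in("intrinsics","distortion","pose","frame")},open(f"pics/{n}.pkl","wb"))
for t in sys.argv[2:]:
    for l in arm.landmark_of(w,t)[:5]: print(t,round(l["score"],2),np.array(l["location"]))
E
python3 look.py w1 short_stick short_mid stick_1 stick_block
```

```text
time_s: 2.75
ee_pos: [403.7, 187.8, 229.5]
orientation: [-1.987, -2.432, -0.009]
wrist_force: [1.1, 0.1, -0.1]
finger_gap: 91.3
time_s: 3.42
ee_pos: [519.5, -49.4, 230.2]
orientation: [1.994, 2.421, 0.014]
wrist_force: [-0.5, 0.4, -0.6]
finger_gap: 91.1
t 3.4167 tcp [519.452 -49.443 230.2  ] xang 1.7638818231950546 tilt -0.9999453927972815 F [-0.45   0.427 -0.633] gap 91.12790062211366 q [-0.12   0.22   1.662  0.005  1.25  -0.315]
short_stick 0.96 [210.7 364.2]
short_stick 0.73 [ 22.5 287.7]
short_stick 0.58 [192.4 435. ]
short_mid 0.94 [226.7 367.6]
short_mid 0.82 [202.3 455. ]
short_mid 0.8 [309.7 367. ]
stick_1 0.82 [178.1 358.3]
stick_1 0.76 [241. 360.]
stick_1 0.64 [146.9 360.8]
stick_block 0.87 [190.8 362.8]
```

View pics/w1.png

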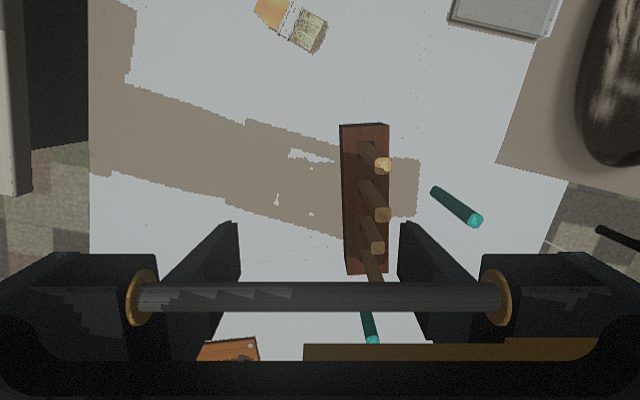

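The wrist view shows the block at (200,363), full sticks' tops at (164,383) and (213,382), and the short stick's top at (247,378). The fourth stick is hidden by the gripper bar. A second wrist position, shifted along tool +x and +y, will allow triangulation.

```bash
python3 -m pendant '[[2.5,1.5,0,-0.01],[2.5,1.5,0,-0.02],[2,1.5,0,-0.01],[0,0,0,0],[0,0,0,0]]' && python3 look.py w2 short_stick short_mid stick_1 stick_block
python3 - <<'E'
import cv2
i=cv2.imread('pics/w2.png');j=cv2.imread('pics/w1.png')
import numpy as np
cv2.imwrite('pics/w12.png',np.hstack([cv2.resize(j[110:290,320:420],(333,600),interpolation=3),cv2.resize(i[40:290,260:420],(384,600),interpolation=3)]))
E
```

```text
time_s: 4.08
ee_pos: [545.2, 42.6, 232.4]
orientation: [1.927, 2.476, 0.018]
wrist_force: [-0.9, -0.3, 0.6]
finger_gap: 91.5
t 4.0833 tcp [545.236  42.646 232.4  ] xang 1.8189431625249255 tilt -0.9999275021732053 F [-0.935 -0.257  0.624] gap 91.50832506867651 q [ 0.053  0.258  1.605  0.007  1.268 -0.197]
short_stick 0.69 [255.8 393.8]
short_stick 0.45 [337.7 319.1]
stick_1 0.91 [213.7 320.5]
stick_block 0.73 [251.5 322.8]
```

View pics/w12.png

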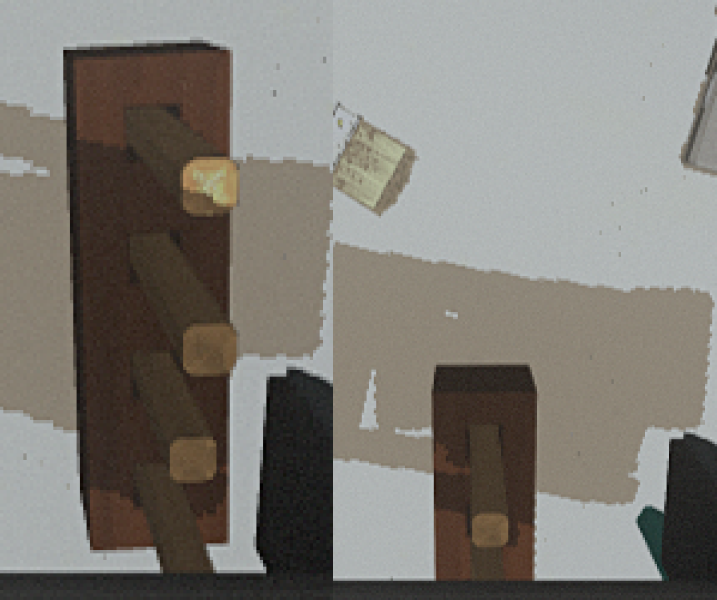

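The crops give tops in w1 at A (166,383), B (215,383), S (248,378), and A in w2 at (261,325). In w2 the block edges run parallel to the image columns, so the tool yaw already matches the block.

```bash
python3 - <<'E'
from h import *
import pickle
np.set_printoptions(precision=2,suppress=True)
a=pickle.load(open("pics/w1.pkl","rb"));b=pickle.load(open("pics/w2.pkl","rb"));c=arm.capture("scene");d=arm.capture("side")
print("A tri",*tri([ray(a,165.8,383.1),ray(b,260.8,325.4)]), tri([ray(a,165.8,383.1),ray(b,260.8,325.4),ray(c,145.5,291.6)]))
print("S tri",*tri([ray(a,248,378),ray(c,163.8,311.1)]))
A=atz(a,165.8,383.1,142);B=atz(a,215,383,142);S=atz(a,248,378,118)
print(A,atz(b,260.8,325.4,142),B,S)
for p in ((392,434),(580,435),(392,535),(580,534)):
    print("edge",atz(b,40+p[0]/2.4,260+(p[1]-333)/2.4,50))
print("yaw of row",np.arctan2(-(A-S)[0],(A-S)[1]))
E
```

```text
A tri [564.87  -8.4  140.21] [0.03183240629164361, 0.03183240629160889] (array([565.48,  -8.64, 140.04]), [0.5549352779383017, 0.6165764904838661, 1.1663591929399248])
S tri [586.18 -90.13 116.72] [0.5534032406926593, 0.5534032406927433]
[564.46  -8.14 142.  ] [564.55  -7.5  142.  ] [574.81 -48.89 142.  ] [585.23 -89.39 118.  ]
edge [535.55  10.47  50.  ]
edge [559.33 -86.89  50.  ]
edge [581.89  22.07  50.  ]
edge [608.29 -74.79  50.  ]
yaw of row 0.25028441839759685
```

```bash
python3 -m pendant '[[-3,0.2,0,0],[-3,0.2,0,0],[-3,0.1,0,0],[-3,0.1,0,0],[-0.8,0,0,0],[0,0,0,0],[0,0,0,0]]' 0.6; cat > to.py <<'E'
# prints remaining shift in tool axes (cm) and twist to a world target: to.py x y z xang
from h import *
import sys
t=list(map(float,sys.argv[1:]));s=arm.sense();M=R.from_rotvec(s["orientation"]).as_matrix()
a=np.arctan2(M[1,0],M[0,0]);print("t",s["time_s"],"tcp",np.round(s["ee_pos"],1),"xang",round(a,3),"F",np.round(s["wrist_force"],1),"gap",round(s["finger_gap"],1))
print("shift cm",np.round(M.T@(np.array(t[:3])-s["ee_pos"])/10,2),"twist",round((a-t[3]+np.pi)%(2*np.pi)-np.pi,3))
E
python3 to.py 585.5 -90 84 1.821
```

```text
time_s: 5.02
ee_pos: [582.0, -90.6, 232.0]
orientation: [1.939, 2.468, 0.02]
wrist_force: [0.0, 0.2, -1.1]
finger_gap: 54.9
t 5.0167 tcp [582.  -90.6 232. ] xang 1.81 F [ 0.   0.2 -1.1] gap 54.9
shift cm [-0.11  0.18 14.8 ] twist -0.011
```

```bash
python3 -m pendant '[[-0.1,0.2,2.5,-0.01],[0,0.1,2.5,0],[0,0,2.5,0],[0,0,2.5,0],[0,0,2.5,0],[0,0,1.5,0],[0,0,0.7,0],[0,0,0,0]]' ;python3 to.py 585.5 -90 84 1.821; python3 look.py w3 short_mid
```

```text
time_s: 5.68
ee_pos: [585.9, -80.4, 83.0]
orientation: [1.918, 2.481, 0.029]
wrist_force: [0.3, -0.2, 0.4]
finger_gap: 54.8
t 5.6833 tcp [585.9 -80.4  83. ] xang 1.825 F [ 0.3 -0.2  0.4] gap 54.8
shift cm [-0.91 -0.28 -0.11] twist 0.004
t 5.6833 tcp [585.905 -80.433  83.013] xang 1.825407477757525 tilt -0.9998085853647751 F [ 0.304 -0.179  0.395] gap 54.77275605439915 q [-0.164  0.447  1.721  0.017  0.96  -0.428]
short_mid 0.74 [247.  311.8]
```

```bash
python3 -m pendant '[[-0.5,-0.15,0,0],[-0.4,-0.1,0,0],[0,0,0,0],[0,0,0,0]]' ;python3 to.py 585.5 -90 84 1.821
```

```text
time_s: 6.12
ee_pos: [590.2, -91.3, 89.8]
orientation: [1.91, 2.472, 0.039]
wrist_force: [-0.3, -0.7, 0.3]
finger_gap: 55.1
t 6.1167 tcp [590.2 -91.3  89.8] xang 1.826 F [-0.3 -0.7  0.3] gap 55.1
shift cm [ 0.24 -0.44  0.57] twist 0.005
```

```bash
python3 - <<'E'
from h import *
for i in range(4):
    s=arm.sense();print(s["time_s"],np.round(s["ee_pos"],1),np.round(s["orientation"],3),np.round(s["qvel"],3));arm.capture("side")
E
```

```text
6.1167 [590.2 -91.3  89.8] [1.91  2.472 0.039] [-0.012 -0.012 -0.014 -0.004  0.003 -0.004]
6.1667 [590.3 -91.4  89.8] [1.91  2.472 0.039] [ 0.004  0.004  0.008  0.002 -0.001  0.002]
6.2167 [590.  -91.2  89.6] [1.91  2.473 0.038] [ 0.003  0.006  0.009 -0.001  0.     0.002]
6.2667 [589.8 -91.   89.2] [1.91  2.473 0.038] [ 0.003  0.006  0.008 -0.002  0.001  0.002]
```

```bash
python3 -m pendant '[[0.1,-0.2,0.3,0],[0.1,-0.2,0.3,0],[0,0,0,0]]' ;python3 to.py 585.5 -90 84 1.821
```

```text
time_s: 6.57
ee_pos: [584.9, -89.7, 82.3]
orientation: [1.911, 2.474, 0.037]
wrist_force: [-0.2, -0.2, -0.1]
finger_gap: 54.4
t 6.5667 tcp [584.9 -89.7  82.3] xang 1.826 F [-0.2 -0.2 -0.1] gap 54.4
shift cm [-0.04  0.06 -0.17] twist 0.005
```

```bash
python3 -m pendant '[[0,0,0,0],[0,0,0,0],[0,0,0,0],[0,0,0,0],[0,0,0,0],[0,0,0,0]]' 0 20;python3 to.py 585.5 -90 84 1.821
```

```text
time_s: 7.07
ee_pos: [584.5, -89.4, 81.7]
orientation: [1.911, 2.475, 0.037]
wrist_force: [0.2, -0.1, -0.6]
finger_gap: 17.7
t 7.0667 tcp [584.5 -89.4  81.7] xang 1.827 F [ 0.2 -0.1 -0.6] gap 17.7
shift cm [-0.08  0.09 -0.23] twist 0.006
```

```bash
python3 -m pendant '[[0,0,0,0],[0,0,0,0],[0,0,0,0]]';python3 to.py 584.5 -89.4 201.7 1.827
```

```text
time_s: 7.32
ee_pos: [584.5, -89.5, 81.7]
orientation: [1.911, 2.475, 0.037]
wrist_force: [0.8, -0.6, 0.2]
finger_gap: 13.6
t 7.3167 tcp [584.5 -89.5  81.7] xang 1.827 F [ 0.8 -0.6  0.2] gap 13.6
shift cm [  0.04   0.33 -11.99] twist -0.0
```

Gripped at 13.6 mm. Lifting straight up.

```bash
python3 -m pendant '[[0,0.03,-1,0],[0,0.03,-1.2,0],[0,0.03,-1.5,0],[0,0.03,-1.5,0],[0,0.03,-1.5,0],[0,0.03,-1.5,0],[0,0.03,-1.5,0],[0,0.03,-1.5,0],[0,0,0,0]]' - 30;python3 look.py w4 short_mid
```

```text
time_s: 8.07
ee_pos: [584.2, -89.9, 203.5]
orientation: [1.91, 2.474, 0.039]
wrist_force: [0.1, -0.2, -0.1]
finger_gap: 13.6
t 8.0667 tcp [584.234 -89.893 203.474] xang 1.826463537052157 tilt -0.9995656770401832 F [ 0.122 -0.209 -0.075] gap 13.63827933997159 q [-0.18   0.338  1.565  0.016  1.213 -0.441]
short_mid 0.65 [237.9 318.5]
short_mid 0.57 [167.3 413. ]
```

```bash
python3 - <<'E'
from h import *
a=arm.capture("scene");cv2.imwrite("pics/s4.png",cv2.resize(a["frame"][60:300,220:420,::-1],(500,600),interpolation=3))
E
```

```text
(no output)
```

View pics/s4.png

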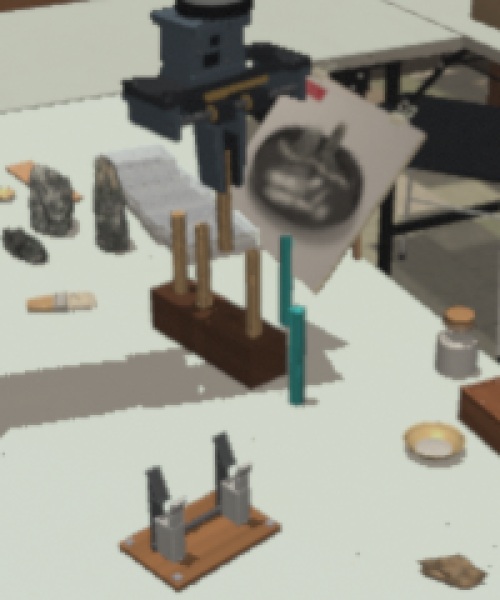

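The scene shows the short stick in the gripper, clear of the block; the three full sticks are still standing. Next: move back off the row, turn, and lower.

```bash
python3 -m pendant '[[0,-2,0,0],[0,-2.5,0,0],[0,-2.5,0,0],[0,-2.5,0,0],[0,-2,0,0.02],[0,0,0,0.116],[0,0,0,0.116],[0,0,0,0.116],[0,0,0,0.116],[0,0,0,0.116],[0,0,0,0.116],[0,0,0,0.116],[0,0,0,0.116],[0,0,0,0.116],[0,0,0,0.116],[0,0,0,0.116],[0,0,0,0.116],[0,0,0,0.1],[0,0,0,0]]';python3 to.py 470 -140 78 0.32
```

```text
time_s: 9.8
ee_pos: [447.0, -114.6, 169.9]
orientation: [-3.089, -0.369, 0.048]
wrist_force: [-0.5, 0.2, -0.3]
finger_gap: 13.9
t 9.8 tcp [ 447.  -114.6  169.9] xang 0.238 F [-0.5  0.2 -0.3] gap 13.9
shift cm [1.88 3.31 9.04] twist -0.082
```

```bash
python3 -m pendant '[[0.9,1.6,1,-0.04],[0.9,1.5,1.5,-0.04],[0,0,2,0],[0,0,1.5,0],[0,0,1,0],[0,0,0.5,0],[0,0,0,0]]';python3 to.py 470 -140 73 0.32
```

```text
time_s: 10.38
ee_pos: [466.9, -137.7, 85.2]
orientation: [-3.06, -0.527, 0.059]
wrist_force: [0.2, 0.2, -1.0]
finger_gap: 13.6
t 10.3833 tcp [ 466.9 -137.7   85.2] xang 0.342 F [ 0.2  0.2 -1. ] gap 13.6
shift cm [0.25 0.37 1.2 ] twist 0.022
```

```bash
python3 -m pendant '[[0,0,0.5,0],[0,0,0.4,0],[0,0,0.2,0],[0,0,0,0]]';python3 to.py 470 -140 73 0.32
```

```text
time_s: 10.72
ee_pos: [466.6, -137.3, 73.7]
orientation: [-3.059, -0.532, 0.058]
wrist_force: [0.5, -0.3, -0.3]
finger_gap: 13.8
t 10.7167 tcp [ 466.6 -137.3   73.7] xang 0.345 F [ 0.5 -0.3 -0.3] gap 13.8
shift cm [0.23 0.37 0.05] twist 0.025
```

```bash
python3 -m pendant '[[0,0,0.2,0],[0,0,0.1,0],[0,0,0,0]]';python3 to.py 470 -140 73 0.32; python3 -m pendant '[[0,0,0,0],[0,0,0,0],[0,0,0,0],[0,0,0,0],[0,0,0,0]]' 0.5; python3 to.py 470 -140 140 0.32; python3 look.py w5 short_mid
```

```text
time_s: 10.97
ee_pos: [467.2, -137.4, 71.9]
orientation: [-3.06, -0.533, 0.054]
wrist_force: [-0.4, 0.1, -0.2]
finger_gap: 13.5
t 10.9667 tcp [ 467.2 -137.4   71.9] xang 0.345 F [-0.4  0.1 -0.2] gap 13.5
shift cm [ 0.17  0.34 -0.13] twist 0.025
time_s: 11.38
ee_pos: [468.0, -137.6, 72.6]
orientation: [-3.062, -0.533, 0.051]
wrist_force: [0.8, -0.5, 0.0]
finger_gap: 43.9
t 11.3833 tcp [ 468.  -137.6   72.6] xang 0.345 F [ 0.8 -0.5  0. ] gap 43.9
shift cm [-0.07  0.03 -6.75] twist 0.025
t 11.3833 tcp [ 468.033 -137.629   72.587] xang 0.34542854413821 tilt -0.9989087518889673 F [ 0.798 -0.519  0.032] gap 43.91230703652457 q [-0.319  0.346  1.928  0.018  0.912  0.896]
short_mid 0.93 [ 35.8 533.5]
short_mid 0.88 [239.6 313.4]
```

View pics/w5.png

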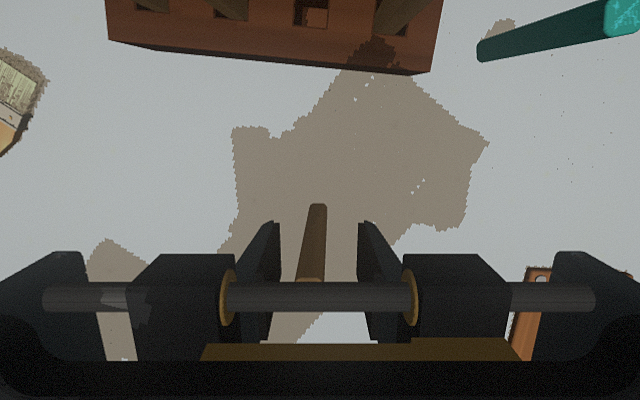

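The wrist view shows the stick standing freely between the open fingers, foot at about (210,318). Now up, over to the +x side, close and lower.

```bash
python3 -m pendant '[[0,0,-1.5,0],[0,0,-2,0],[0,0,-2,0],[0,0,-1.5,0],[1.2,0,-0.3,0],[1.5,0,0,0],[1.5,0,0,0],[1,0,0,0],[0,0,0,0]]';python3 to.py 519 -121 88 0.345
```

```text
time_s: 12.23
ee_pos: [520.4, -121.5, 147.2]
orientation: [-3.061, -0.531, 0.054]
wrist_force: [0.5, 0.3, -0.1]
finger_gap: 45.8
t 12.2333 tcp [ 520.4 -121.5  147.2] xang 0.344 F [ 0.5  0.3 -0.1] gap 45.8
shift cm [0.05 0.14 5.92] twist -0.001
```

```bash
python3 -m pendant '[[0,0.1,1.5,0],[0,0,1.5,0],[0,0,1.5,0],[0,0,0.8,0],[0,0,0.3,0],[0,0,0,0]]' 0 20;python3 to.py 519 -121 88 0.345;python3 look.py w6 short_mid
```

```text
time_s: 12.73
ee_pos: [516.3, -121.2, 88.7]
orientation: [-3.06, -0.534, 0.059]
wrist_force: [-0.0, 0.0, -0.8]
finger_gap: 8.2
t 12.7333 tcp [ 516.3 -121.2   88.7] xang 0.346 F [-0.   0.  -0.8] gap 8.2
shift cm [0.26 0.07 0.06] twist 0.001
t 12.7333 tcp [ 516.341 -121.186   88.667] xang 0.34581425348331796 tilt -0.9986966531125184 F [-0.024  0.05  -0.849] gap 8.237442244776089 q [-0.262  0.387  1.81   0.018  0.994  0.953]
short_mid 0.62 [295.8 313.6]
short_mid 0.62 [134.4 499.2]
```

```bash
python3 -m pendant '[[-1,0,0,0],[-1,0,0,0],[-0.8,0,0,0],[-0.8,0,0,0],[-0.8,0,0,0],[-0.8,0,0,0],[-0.8,0,0,0],[0,0,-0.5,0],[0,0,-1,0],[0,0,-1,0],[0,0,0,0]]' ;python3 to.py 519 -121 88 0.345; python3 - <<'E'
from h import *
a=arm.capture("scene");b=arm.capture("side")
p=cv2.resize(a["frame"][130:330,220:420],(400,400),interpolation=3);q=cv2.resize(b["frame"][150:350,230:430],(400,400),interpolation=3)
cv2.imwrite("pics/s6.png",np.hstack([p,q])[:,:,::-1])
E
```

```text
time_s: 13.75
ee_pos: [455.0, -145.7, 121.1]
orientation: [-3.064, -0.531, 0.049]
wrist_force: [0.8, -0.7, -0.1]
finger_gap: 0.5
t 13.75 tcp [ 455.  -145.7  121.1] xang 0.344 F [ 0.8 -0.7 -0.1] gap 0.5
shift cm [ 6.94 -0.05  3.14] twist -0.001
```

View pics/s6.png

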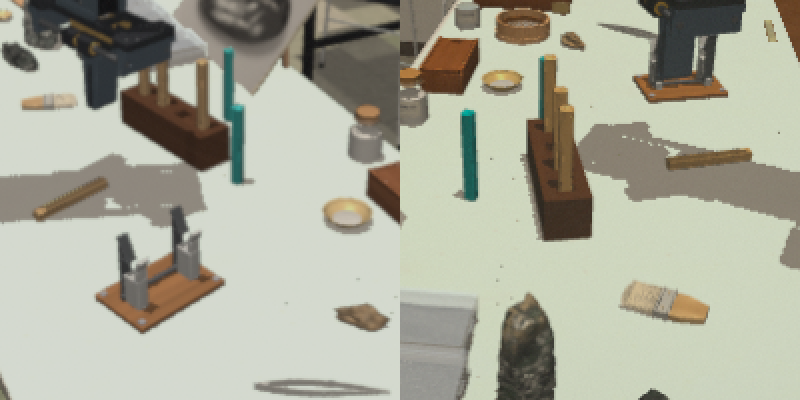

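The short stick lies on the table. In the scene view it runs (237,240)–(221,273), in the side view (230,365)–(227,405). Next I'll estimate its pose and check it with the wrist camera.

```bash
python3 - <<'E'
from h import *
np.set_printoptions(precision=1,suppress=True)
a=arm.capture("scene");b=arm.capture("side")
print(atz(a,237,240,7),atz(a,221,273,7),atz(b,230.5,365,7),atz(b,227,405,7))
E
python3 to.py 420 -155 200 0.345
```

```text
[ 358.1 -174.     7. ] [ 455.6 -141.1    7. ] [ 449.5 -142.6    7. ] [ 350.8 -172.2    7. ]
t 13.95 tcp [ 453.5 -145.   118.9] xang 0.344 F [-0.4 -0.2 -0.3] gap 0.4
shift cm [-3.73 -0.5  -7.99] twist -0.001
```

```bash
python3 -m pendant '[[-1,0,-2,0],[-1.5,0,-2,0],[-1.5,0,-2,0],[-1,0,-1.7,0],[0,0,0,0],[0,0,0,0]]' 0.6; cat > meas.py <<'E'
from h import *
import pickle,sys
np.set_printoptions(precision=2,suppress=True)
c=pickle.load(open(f"pics/{sys.argv[1]}.pkl","rb"));f=c["frame"].astype(int)
E
python3 look.py w7 short_mid short_stick; python3 - <<'E'
from h import *
np.set_printoptions(precision=2,suppress=True)
w=arm.capture("wrist")
for m in arm.masks_of(w,"short_stick")[:3]:
    r=m["region"].astype(np.uint8);print(round(m["score"],2),m["box"],r.sum())
    (cx,cy),(ww,hh),an=cv2.minAreaRect(np.argwhere(r)[:,::-1].astype(np.float32))
    B=cv2.boxPoints(((cx,cy),(ww,hh),an))
    print("centre px(r,c)",cy,cx,"world z14",atz(w,cy,cx,14))
    P=[atz(w,y,x,14) for x,y in B];print(np.array(P))
E
```

```text
time_s: 14.45
ee_pos: [406.6, -163.2, 195.6]
orientation: [-3.056, -0.533, 0.068]
wrist_force: [0.7, -0.0, -0.2]
finger_gap: 37.6
t 14.45 tcp [ 406.622 -163.203  195.579] xang 0.34613234970775814 tilt -0.9982727992523196 F [ 0.717 -0.02  -0.238] gap 37.557941788362044 q [-0.414  0.149  1.847  0.008  1.204  0.808]
short_mid 0.67 [171.3 318.4]
short_stick 0.82 [121.7 319.9]
short_stick 0.23 [29.1 97.9]
0.61 [316.6, 121.8, 11.4, 97.9] 1220
centre px(r,c) 170.0 321.0 world z14 [ 405.34 -156.71   14.  ]
[[ 451.55 -133.25   14.  ]
 [ 455.85 -145.03   14.  ]
 [ 354.45 -182.55   14.  ]
 [ 349.51 -169.63   14.  ]]
```

View pics/w7.png

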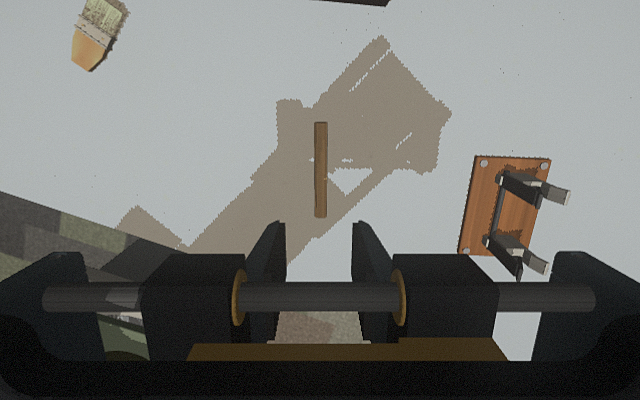

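The wrist view shows the stick centred at (170,321), parallel to the tool's x axis, with the clip at about (205,505). Descending to grasp.

```bash
python3 - <<'E'
from h import *
import pickle
np.set_printoptions(precision=3,suppress=True)
w=pickle.load(open("pics/w7.pkl","rb"))
a,b,c=[atz(w,r,k,8) for r,k in((155,477),(158,551),(250,459))]
print("clip corners",a,b,c,"yaw",np.arctan2(*(a-c)[[1,0]]),np.linalg.norm(a-c),np.linalg.norm(a-b))
s=arm.sense();print(R.from_rotvec(s["orientation"]).as_matrix())
E
python3 to.py 405 -157 40 0.346
```

```text
clip corners [ 478.222 -309.37     8.   ] [ 502.124 -383.429    8.   ] [ 369.528 -344.849    8.   ] yaw 0.31550574868225095 114.33817863835347 77.82120232879412
[[ 0.94   0.338 -0.052]
 [ 0.34  -0.94   0.031]
 [-0.039 -0.047 -0.998]]
t 14.7 tcp [ 406.6 -162.8  194.7] xang 0.347 F [-0.2 -0.5  0.1] gap 54.3
shift cm [ 0.65  0.13 15.47] twist 0.001
```

```bash
python3 -m pendant '[[0.1,0,2.5,0],[0.1,0,3,0],[0.1,0,3,0],[0.1,0,2.5,0],[0.1,0,2,0],[0.1,0,1.2,0],[0,0,0.4,0],[0,0,0,0]]' 0.5;python3 to.py 405 -157 4 0.346
```

```text
time_s: 15.37
ee_pos: [406.1, -154.2, 38.8]
orientation: [-3.051, -0.539, 0.077]
wrist_force: [-0.5, 1.2, 0.4]
finger_gap: 45.7
t 15.3667 tcp [ 406.1 -154.2   38.8] xang 0.351 F [-0.5  1.2  0.4] gap 45.7
shift cm [-0.05  0.4   3.47] twist 0.005
```

```bash
python3 -m pendant '[[0,0.2,1.2,0.005],[0,0.1,1,0],[0,0,0.6,0],[0,0,0.3,0],[0,0,0,0]]';python3 to.py 405 -157 4 0.346
```

```text
time_s: 15.78
ee_pos: [408.2, -156.6, 8.3]
orientation: [-3.055, -0.533, 0.071]
wrist_force: [-0.1, 0.1, -0.2]
finger_gap: 45.3
t 15.7833 tcp [ 408.2 -156.6    8.3] xang 0.346 F [-0.1  0.1 -0.2] gap 45.3
shift cm [-0.29 -0.05  0.44] twist 0.0
```

```bash
python3 -m pendant '[[-0.3,0,0.3,0],[0,0,0.2,0],[0,0,0,0]]' ;python3 to.py 405 -157 4 0.346;python3 -m pendant '[[0,0,0,0],[0,0,0,0],[0,0,0,0],[0,0,0,0],[0,0,0,0],[0,0,0,0],[0,0,0,0]]' 0 45;python3 to.py 405 -157 4 0.346
```

```text
time_s: 16.03
ee_pos: [406.1, -158.0, 4.4]
orientation: [-3.056, -0.534, 0.067]
wrist_force: [-0.6, 0.2, -0.1]
finger_gap: 45.5
t 16.0333 tcp [ 406.1 -158.     4.4] xang 0.347 F [-0.6  0.2 -0.1] gap 45.5
shift cm [-0.06 -0.13  0.05] twist 0.001
time_s: 16.62
ee_pos: [406.7, -158.3, 5.5]
orientation: [-3.058, -0.533, 0.064]
wrist_force: [-0.1, 0.4, -0.7]
finger_gap: 13.7
t 16.6167 tcp [ 406.7 -158.3    5.5] xang 0.346 F [-0.1  0.4 -0.7] gap 13.7
shift cm [-0.11 -0.17  0.16] twist 0.0
```

Gripped at 13.7 mm. Lifting, turning to the clip's yaw, and measuring the clip on the way.

```bash
python3 -m pendant '[[0,0,-1.5,0.005],[0,0,-2.5,0.005],[0,0.5,-3,0.005],[0,1,-3,0.005],[0,1,-3,0.005],[0,1,-2,0.003],[0,1,-1,0],[0,0,0,0],[0,0,0,0]]';python3 look.py w8 clip_seat clip_stand; python3 to.py 430 -367 130 0.314;  python3 - <<'E'
from h import *
np.set_printoptions(precision=1,suppress=True)
a=arm.capture("scene");b=arm.capture("side");w=arm.capture("wrist")
for t,z in(("clip_seat",51),("clip_stand",0)):
    rs=[]
    for c in(a,b,w):
        l=arm.landmark_of(c,t)
        if l: rs.append(ray(c,*l[0]["location"]));print(t,round(l[0]["score"],2),np.array(l[0]["location"]),atz(c,*l[0]["location"],z))
    print(*tri(rs))
E
```

```text
time_s: 17.37
ee_pos: [427.1, -206.3, 169.0]
orientation: [-3.062, -0.489, 0.074]
wrist_force: [-1.2, 0.7, -0.8]
finger_gap: 14.0
t 17.3667 tcp [ 427.107 -206.349  168.991] xang 0.3178901895612231 tilt -0.9980857184660924 F [-1.182  0.712 -0.805] gap 13.97718561353229 q [-0.477  0.23   1.813  0.004  1.159  0.776]
clip_seat 0.7 [233.8 487.1]
t 17.5167 tcp [ 426.3 -205.5  167.8] xang 0.319 F [-0.5  0.8 -0.2] gap 13.6
shift cm [-4.54 15.62  3.23] twist 0.005
clip_seat 0.96 [260.2 296.9] [ 423.8 -375.1   51. ]
clip_seat 0.66 [177.2 367.6] [ 441.9 -366.1   51. ]
clip_seat 0.82 [235.3 490.1] [ 432.2 -365.7   51. ]
[ 433.2 -368.5   47.4] [6.925313728296695, 8.80528372301485, 2.0387207770607847]
clip_stand 0.79 [276.4 301.2] [ 434.5 -369.3    0. ]
clip_stand 0.75 [190.6 369.6] [ 431.4 -385.7    0. ]
clip_stand 0.92 [216.9 466.5] [ 429.1 -364.6    0. ]
[ 432.  -368.2    3.4] [3.9019445228289857, 4.368779478052893, 5.4136491838921845]
```

View pics/w8.png

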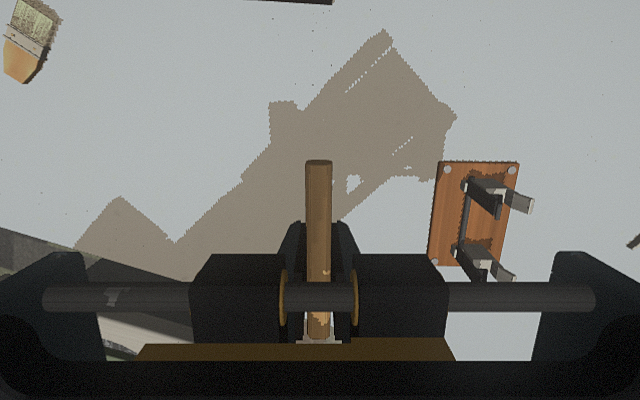

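The wrist view shows the stick held straight (column 318) and the clip base at rows 160–265, columns 430–520. I'll hover over the clip to measure it from above.

```bash
python3 to.py 432 -367 180 0.314; python3 -m pendant '[[-0.5,3,0,0],[-1,3,0,0],[-1,3,0,0],[-1,3,0,0.005],[-0.6,2.3,0,0],[0,0.5,0,0],[0,0,0,0],[0,0,0,0]]';python3 to.py 432 -367 180 0.314;python3 look.py w9 clip_seat clip_stand;python3 - <<'E'
import cv2
i=cv2.imread('pics/w9.png');cv2.imwrite('pics/w9c.png',cv2.resize(i[60:260,220:420],(600,600),interpolation=3))
E
```

```text
t 17.9667 tcp [ 427.2 -206.3  168.8] xang 0.319 F [-0.3 -0.7 -0.7] gap 13.5
shift cm [-4.62 15.36 -1.65] twist 0.005
time_s: 18.63
ee_pos: [434.5, -364.6, 162.4]
orientation: [-3.061, -0.486, 0.075]
wrist_force: [0.6, 1.3, -0.4]
finger_gap: 13.6
t 18.6333 tcp [ 434.5 -364.6  162.4] xang 0.316 F [ 0.6  1.3 -0.4] gap 13.6
shift cm [-0.38  0.07 -1.75] twist 0.002
t 18.6333 tcp [ 434.455 -364.572  162.391] xang 0.3161678721051312 tilt -0.9979903722853045 F [ 0.576  1.272 -0.409] gap 13.588139893817287 q [-0.712  0.377  1.615 -0.011  1.213  0.547]
clip_seat 0.96 [190.7 329.7]
clip_stand 0.63 [180.4 327.1]
```

View pics/w9c.png

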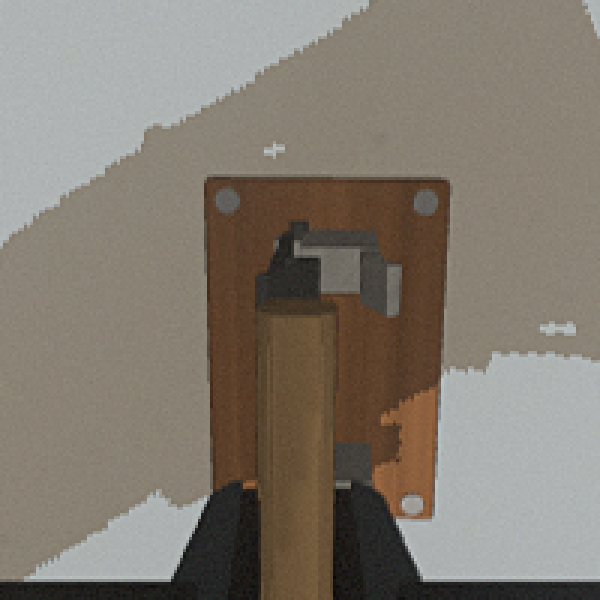

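```bash
python3 - <<'E'
from h import *
import pickle
np.set_printoptions(precision=2,suppress=True)
w=pickle.load(open("pics/w9.pkl","rb"))
P=lambda x,y,z:atz(w,60+y/3,220+x/3,z)
TL,TR,BR,L2=P(206,178,8),P(449,180,8),P(433,518,8),P(214,490,8)
print(TL,TR,BR,L2)
ang=lambda v:np.arctan2(v[1],v[0])
print("yaw",ang(TR-TL)+np.pi/2,ang(TR-BR),ang(TL-L2),np.linalg.norm(TL-TR),np.linalg.norm(TR-BR))
y=0.314;X=np.array([np.cos(y),np.sin(y),0]);Y=np.array([-np.sin(y),np.cos(y),0])
print("centre",(TL+BR)/2,(TL+TR)/2-60*X)
# stick in world from image: top edge of end and near part
for z in (172,):
  e=(P(258,305,z)+P(335,305,z))/2;n=(P(261,590,z)+P(331,590,z))/2
  print("stick",e,n,"wid",np.linalg.norm(P(258,305,z)-P(335,305,z)),"yaw",ang(e-n))
print("stick end rel clip",(e-(TL+BR)/2)@X,(e-(TL+BR)/2)@Y,(n-(TL+BR)/2)@Y)
s=arm.sense();M=R.from_rotvec(s["orientation"]).as_matrix();print(M,s["ee_pos"])
print("tcp rel clip",(s["ee_pos"]-(TL+BR)/2)@X,(s["ee_pos"]-(TL+BR)/2)@Y)
E
```

```text
[ 477.21 -312.07    8.  ] [ 501.04 -386.15    8.  ] [ 388.7  -423.11    8.  ] [ 373.18 -345.52    8.  ]
yaw 0.31132565581631244 0.3178435155003052 0.31117463010573804 77.81798565816777 118.26689579211977
centre [ 432.95 -367.59    8.  ] [ 432.06 -367.64    8.  ]
stick [ 484.39 -348.45  172.  ] [ 434.48 -364.63  172.  ] wid 12.577922242576816 yaw 0.3135166175027268
stick end rel clip 54.832869486602355 2.3142041348278606 2.339565123512071
[[ 0.95  0.31 -0.05]
 [ 0.31 -0.95  0.03]
 [-0.04 -0.05 -1.  ]] [ 434.56 -363.59  162.73]
tcp rel clip 2.763621471159399 3.3092172694785833
```

```bash
python3 to.py 432.3 -367.2 100 0.314; python3 -m pendant '[[-0.2,0.3,1.5,0],[-0.2,0.2,2,0],[0,0.1,1.5,0],[0,0.1,0.8,0],[0,0,0,0]]'; python3 to.py 432.3 -367.2 97 0.314
```

```text
t 18.7833 tcp [ 434.6 -363.6  162.7] xang 0.318 F [-0.5  0.6 -0.1] gap 13.1
shift cm [-0.07  0.57  6.26] twist 0.004
time_s: 19.2
ee_pos: [431.4, -364.8, 105.7]
orientation: [-3.062, -0.499, 0.069]
wrist_force: [-0.1, 0.2, -0.6]
finger_gap: 13.4
t 19.2 tcp [ 431.4 -364.8  105.7] xang 0.324 F [-0.1  0.2 -0.6] gap 13.4
shift cm [0.04 0.3  0.86] twist 0.01
```

```bash
python3 -m pendant '[[0,0.15,0.4,0.005],[0,0.1,0.3,0.005],[0,0,0,0]]'; python3 to.py 432.3 -367.2 97 0.314; python3 look.py w10; python3 - <<'E'
from h import *
i=cv2.imread('pics/w10.png');a=arm.capture("side");b=arm.capture("scene")
z=lambda f:cv2.resize(f,(400,300),interpolation=3)
top=np.hstack([cv2.resize(a["frame"][140:215,330:430],(400,300),interpolation=3)[:,:,::-1],cv2.resize(b["frame"][210:300,250:370],(400,300),interpolation=3)[:,:,::-1]])
bot=cv2.resize(i[150:262,170:470],(800,299),interpolation=3)
cv2.imwrite('pics/m10.png',np.vstack([top,bot]))
E
```

```text
time_s: 19.45
ee_pos: [432.9, -366.1, 99.7]
orientation: [-3.066, -0.486, 0.068]
wrist_force: [-0.5, 0.0, -0.1]
finger_gap: 13.4
t 19.45 tcp [ 432.9 -366.1   99.7] xang 0.315 F [-0.5  0.  -0.1] gap 13.4
shift cm [-0.08  0.1   0.27] twist 0.001
t 19.45 tcp [ 432.894 -366.1     99.675] xang 0.3150935117603572 tilt -0.9983685577638602 F [-0.466  0.005 -0.131] gap 13.37359384154451 q [-0.716  0.429  1.704 -0.011  1.065  0.546]
```

View pics/m10.png

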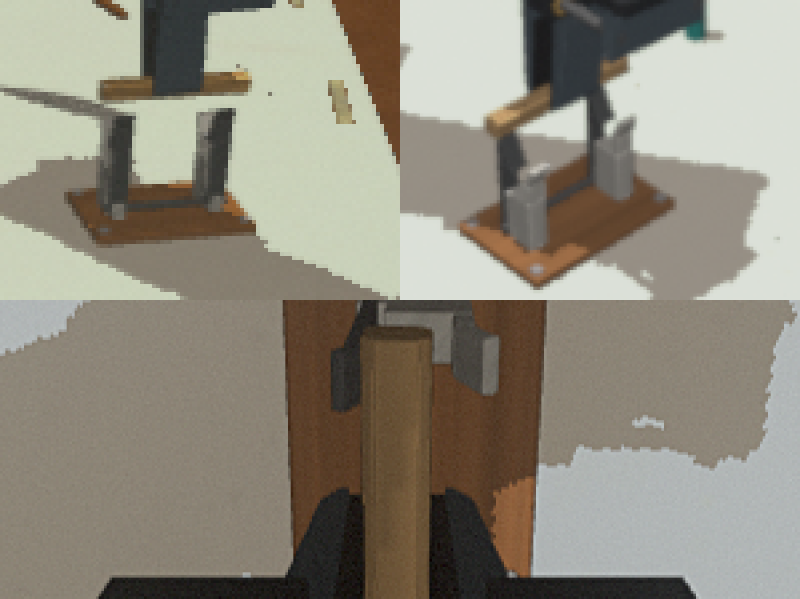

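The three views show the stick level above both forks, between the jaw (left) and the tine (right), perhaps 1 mm toward the jaw. Pressing down in steps.

```bash
python3 -m pendant '[[-0.05,0.15,0.5,0],[0,0.03,0.6,0],[0,0.03,0.6,0],[0,0.03,0.6,0],[0,0.02,0.6,0]]'; python3 to.py 432.5 -367.6 48 0.314
```

```text
time_s: 20.02
ee_pos: [433.2, -369.9, 70.9]
orientation: [-3.071, -0.486, 0.061]
wrist_force: [0.5, -2.0, 1.5]
finger_gap: 13.9
t 20.0167 tcp [ 433.2 -369.9   70.9] xang 0.315 F [ 0.5 -2.   1.5] gap 13.9
shift cm [ 0.09 -0.16  2.29] twist 0.001
```

```bash
python3 -m pendant '[[0,-0.1,0.6,0],[0,0,0.6,0],[0,0,0.6,0],[0,0,0.5,0]]'; python3 to.py 432.5 -367.6 48 0.314
```

```text
time_s: 20.35
ee_pos: [434.2, -370.7, 49.2]
orientation: [-3.077, -0.485, 0.054]
wrist_force: [2.6, 0.4, 35.4]
finger_gap: 13.5
t 20.35 tcp [ 434.2 -370.7   49.2] xang 0.313 F [ 2.6  0.4 35.4] gap 13.5
shift cm [-0.06 -0.35  0.14] twist -0.001
```

35 N upward at TCP z 49.2 puts the axis at about 51, so the stick has bottomed on the cradle floors. Easing off and letting go with a small opening.

```bash
python3 -m pendant '[[0,0,0,0],[0,0,0,0]]'; python3 -m pendant '[[0,0,0,0],[0,0,0,0],[0,0,0,0],[0,0,0,0]]' 0.3; python3 to.py 432.5 -367.6 48 0.314
```

```text
time_s: 20.52
ee_pos: [434.2, -370.9, 49.3]
orientation: [-3.078, -0.486, 0.054]
wrist_force: [-0.4, 1.0, 4.3]
finger_gap: 13.3
time_s: 20.85
ee_pos: [433.2, -369.8, 47.3]
orientation: [-3.075, -0.485, 0.057]
wrist_force: [-0.1, -0.1, -0.5]
finger_gap: 27.5
t 20.85 tcp [ 433.2 -369.8   47.3] xang 0.314 F [-0.1 -0.1 -0.5] gap 27.5
shift cm [-0.   -0.23 -0.06] twist -0.0
```

```bash
python3 -m pendant '[[0,-0.05,-0.8,0],[0,0,-1,0],[0,0,-1.5,0],[0,0,-2,0],[0,0,-2.5,0],[0,0,-2.5,0],[0,0,-2.5,0],[0,1,-1,0],[0,0,0,0],[0,0,0,0]]' 0.33; python3 to.py 432.5 -367.6 48 0.314; python3 - <<'E'
from h import *
import pickle
np.set_printoptions(precision=1,suppress=True)
cs={n:arm.capture(n) for n in("scene","side","wrist")}
pickle.dump({n:{k:c[k] for k in("intrinsics","distortion","pose","frame")} for n,c in cs.items()},open("pics/end.pkl","wb"))
y=.314;X=np.array([np.cos(y),np.sin(y),0]);Y=np.array([-np.sin(y),np.cos(y),0]);C=np.array([432.5,-367.6,0])
for n,c in cs.items():
    print(n)
    for t in("short_mid","clip_seat"):
        for l in arm.landmark_of(c,t)[:4]:
            p=atz(c,*l["location"],51)-C;print(t,round(l["score"],2),np.array(l["location"]),"clip xy at z51",p@X,p@Y)
    for m in arm.masks_of(c,"short_stick")[:4]: print("mask",round(m["score"],2),m["box"])
    print("seat px",proj(c,C+[0,0,51]),"stick ends px",proj(c,[C+[0,0,51]-54*X-3*Y,C+[0,0,51]+54*X-3*Y]).ravel())
    # jaw finger tip: shut vs open 0.15 rad (hinge low, y~+25,z~15): tip y shift ~ 11mm
    for x in(-37,37): print("jaw top shut/open px",proj(c,[C+x*X+6*Y+[0,0,88],C+x*X+17*Y+[0,0,87]]).ravel())
E
```

```text
time_s: 21.68
ee_pos: [441.7, -381.3, 197.2]
orientation: [-3.075, -0.486, 0.056]
wrist_force: [0.1, -0.4, 0.1]
finger_gap: 30.1
t 21.6833 tcp [ 441.7 -381.3  197.2] xang 0.314 F [ 0.1 -0.4  0.1] gap 30.1
shift cm [ 1.000e-02 -1.100e+00  1.497e+01] twist -0.0
scene
short_mid 0.64 [258.  296.8] clip xy at z51 -5.642528234162392 1.6201919119692383
short_mid 0.57 [203.4 336.2] clip xy at z51 215.49776245257812 106.38054448555032
short_mid 0.43 [171.3 334.1] clip xy at z51 336.59823239213915 236.9579072080783
clip_seat 0.77 [256.8 300.2] clip xy at z51 2.3862724734765433 -0.15317635111823436
mask 0.74 [334.1, 184.3, 8.5, 37.9]
mask 0.71 [281.2, 246.6, 32.7, 25.7]
mask 0.42 [331.5, 180.0, 5.8, 6.8]
seat px [[257.2 299.3]] stick ends px [268.7 280.5 247.6 318.9]
jaw top shut/open px [248.8 283.3 247.  279.9]
jaw top shut/open px [234.9 310.  233.2 306.5]
side
short_mid 0.62 [227.9 263.7] clip xy at z51 329.2328955333776 226.37461634407754
short_mid 0.52 [198.3 303.5] clip xy at z51 215.62759698234703 99.2014324121332
short_mid 0.46 [174.9 369.3] clip xy at z51 -1.1010262717322685 -16.56842
[... 224 characters left out ...]
2, 173.0, 29.3, 7.3]
mask 0.47 [296.2, 178.3, 4.2, 30.5]
mask 0.21 [353.6, 165.2, 30.9, 28.1]
seat px [[177.2 370.9]] stick ends px [175.6 388.1 178.  352.5]
jaw top shut/open px [165.2 385.1 166.9 386.5]
jaw top shut/open px [166.7 360.2 168.5 361.4]
wrist
short_mid 0.8 [184.8 311.6] clip xy at z51 -0.30577501808249297 -3.08785266180545
short_mid 0.63 [ 60.7 488.4] clip xy at z51 113.61999389803415 -158.0951527347135
clip_seat 0.83 [183.5 308.4] clip xy at z51 1.0134330975899826 0.09952240825199382
mask 0.96 [306.1, 132.7, 12.3, 107.7]
seat px [[184.5 308.5]] stick ends px [233.9 311.9 129.6 311.1]
jaw top shut/open px [233.9 299.9 233.2 288.3]
jaw top shut/open px [154.8 298.3 154.5 285.7]
```

The networks put the stick at clip x ≈ 0, y ≈ -3 mm. To check the jaw, I'll compare its dark silhouette in the fixed cameras with the first pictures, where it was shut.

```bash
python3 - <<'E'
from h import *
import pickle
e=pickle.load(open("pics/end.pkl","rb"))
for n,boxes in(("scene",[(228,250,300,318),(243,262,274,292)]),("side",[(160,190,348,368),(160,190,374,394)])):
    i=cv2.imread(f"pics/{n}.png")[:,:,::-1];j=e[n]["frame"]
    for r0,r1,c0,c1 in boxes:
        print(n,r0,c0)
        for r in range(r0,r1,2):
            f=lambda m:"".join("#" if v<75 else("s" if v2>35 else ".") for v,v2 in zip(m[r,c0:c1].max(1),m[r,c0:c1,0].astype(int)-m[r,c0:c1,2]))
            print(r,f(i),f(j))
print([ (round(l["score"],2),np.round(l["location"])) for t in("stick_1",) for l in arm.landmark_of(arm.capture("side"),t)])
E
```

```text
scene 228 300
228 .................. ..................
230 .................. ..................
232 .................. ..................
234 .................. ........##........
236 ......####........ ......####........
238 .......####....... .......####.......
240 .......#####...... .......#####......
242 .......#####...... .......#####......
244 .......######..... .......######.....
246 .......####....... .......####.......
248 .......####....... .......###..ss....
scene 243 274
243 .................. ..................
245 .................. ..................
247 .................. ..................
249 ......####........ ......####........
251 ......####........ ......#####.......
253 ......#####....... ......#####.......
255 ......######...... ......######......
257 ......######...... ......#######.....
259 ......######...... ......#######.....
261 ......#####....... ......####........
side 160 348
160 .................... ....................
162 .................... ....................
164 .................... ....................
166 .................... ..............
[... 518 characters left out ...]
160 374
160 .................... ....................
162 .................... ....................
164 .................... ....................
166 .................... ....................
168 ..........####...... ..........####......
170 .........#####...... .........#####......
172 .........#####...... .........#####......
174 ........#####....... sssssss.#####.ss....
176 .........####....... sssssssss#####ss....
178 .........####....... ssssssss.####sss....
180 ........#####....... ........#####.......
182 ......#.####........ ........####........
184 ........####........ ........####........
186 ssss..#.####........ ssss..#.####........
188 ssss.#.###.#ss...... ssss...#####ss......
[]
```

The jaw silhouettes match the shut reference to within a pixel. The stick crosses behind both jaw fingers at rows 174–180 in the side view, where a seated stick is expected. Handing in.

```bash
python3 -c "
from bench import arm
print(arm.finish_job())"
```

```text
the job is handed in; nothing more can be done
None
```

The short stick is in the repair clip and, by my last checks, seated in both forks with the jaw shut. The job is handed in after about 22 s of robot time; no verdict was reported.

**What I did:** I drew the short stick out of the third pocket from the far (+y) end. I stood it on the table, let go, and tipped it onto its side with the closed fingers. It lay there at rest, untouched. I then picked it up across the middle and pressed it down into the clip until it bottomed. The press peaked at about 35 N, with the stick's axis at about 51 mm. I eased off, opened the fingers and lifted clear.

**Last checks:**
- **Stick position:** the wrist camera puts its middle about 0 mm lengthwise and 3 mm sideways (toward the fixed tine) from the seat. Its ends fall within about 6 px of where a seated stick should show.
- **Jaw:** in both fixed cameras its outline matches the first, shut pictures to within about a pixel.
- **Robot:** the gripper is clear of everything, with the TCP at 197 mm and wrist force near zero.

**What disagreed or was not checked:**
- **Side-camera estimate:** its estimate of the stick's middle was off by about 16 mm. It had a low score of 0.46, and that camera looks nearly along the table, so I discounted it.
- **Full sticks:** the network returned no full-stick detection in the last side picture. I last saw all three standing after the short stick was tipped over, and the arm did not go near the block after that.
- **Dish, brush and rock:** I did not measure them again at the end, but the arm never came near them.
- **Tool tilt:** the tool had drifted to about 0.06 rad off vertical during the job, with no visible effect on the stick's alignment.

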